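# Lock the bayonet lid on the silver serving pail

## Robot

A 7-joint arm with a two-finger parallel gripper is mounted at the origin on the work surface. World frame = base frame: x ahead of the robot, y to its left, z up, the work surface at z = 0. Lengths are in m, angles in degrees, forces in N, time in s.
With the tool pointing down it reaches from about 0.425 to 0.95 m from the base axis. Payload 4.7 kg.
Tool frame: the origin (TCP) lies at the very end of the fingers, on their centre line; the grasp point (between the pads) lies 19 mm behind it; z points along the fingers, y is the direction in which the jaws open and shut (so a half turn about z gives the same grasp; the last joint's range is limited). The gripper opens to 87 mm and grips with 3 to 60 N. Pads are 19 mm wide; open, the fingers measure 117 mm over their backs; the gripper's body (75 mm by 190 mm) begins 51 mm behind the grasp point.
Start: joints at [68.073, 26.849, -2.785, 87.806, 1.381, 65.374, -4.715], TCP at [0.234, -0.633, 0.223] pointing down, gripper open.
Joint ranges: [-148.3, 148.3], [-19.14, 114.17], [-79.39, 73.82], [5.75, 140.21], [-59.74, 239.74], [12.07, 113.84], [-152.46, 152.46]. Speed limits (degrees/s): [147.25, 147.25, 180, 180, 180, 180, 180].

## Interface

Orientations are given as [roll, pitch, yaw] about the fixed x, y, z axes, in that order (R = Rz(yaw) Ry(pitch) Rx(roll)).
In Python, from station import bot, cams, hand_in gives the robot as it stands.
- The arm moves only by the shell command python3 -m inch 'ROWS' [FORCE]. ROWS is a JSON object of lists of equal length, an entry for each row: "rotation": the turn, a rotation vector about the tool's x, y, z in rad, a list of three; "xyz": the shift along the tool's x, y, z in m, a list of three; "grip": the closure, from -1 (fully open) to 1 (shut). A call has 1 to 8 rows; each row is the pose to reach, as a shift and turn from the pose measured when the call began, along the tool's axes at that moment; what a row does not reach only later rows make up. A row lasts 1/8 s, in which the tool goes at most 62.5 mm and 10.7 degrees, less where a joint would pass 70% of its speed; a pose out of reach is approached as far as the arm can. A call with a gripper value outside its range is refused whole. The fingers move at their own pace and stop on an object; FORCE is the grip in N (left out, the last holds). Time passes only in rows, so rows that repeat a pose let the fingers close. It gives the time, the measured TCP pose, the force and the opening at its end, in the units of the state.
- bot.read_state(): the state, without advancing time (a new reading comes with each control period).
- cams.capture(name): name is "scene" or "top"; returns a dict with "frame" (480x640x3 uint8, red, green, blue), "fx", "fy", "cx", "cy" (pixels), "k1" (the pictures are not rectified: a ray, as slopes to the right and down, at radius r is drawn at 1 + k1 r^2 times it, then the intrinsics apply), "world_to_cam" (4x4, takes a point from world to camera coordinates). Camera axes: x right, y down, z forward; pixel columns grow to the right and rows downward; lengths in m; the calibration is good to about 2 mm. A picture is of the moment at which its call begins. There is no depth.
- hand_in(): hands the job in, once; it reports no verdict.
The state is a dict: "time_s": time; "q": joint angles; "qvel": joint speeds; "joint_torque": joint torques, N m; "position": TCP position; "tcp_rot": TCP orientation; "ft_force": force on the tool from outside, world axes, zero at the start; "moment": the same for the moment, N m; "grip_width": opening from 0.0 (shut) to 1.0 (fully open).
Only numpy, scipy, OpenCV 4.12 (cv2) and the standard library are available. Lean on these libraries where they do the work, as an engineer would, in place of code of your own. Each camera call takes 0.05 s, during which the arm holds its last target.

## Task

At the counter of the second-hand silver shop, close the serving pail with its own lid: the silver one with a dark wooden bar handle and two brass lugs. Lower it with the lugs through the pail's two slots until it rests fully down inside, turn it a quarter turn clockwise (seen from above) to lock it, and let go. Leave the other two lids where they are.

Things in the scene. Friction and masses are not known exactly. Their poses are not given: they have to be found in the camera images.
- lid_center (a point): the pail's lid, loose, silver, about 0.35 kg: round body 72 mm wide, 30 high; on it a dark wooden bar 70 long (along x), 18 thick (along y), 40 tall: pinch it 23 mm above this point, which is on the axis, half-way up (35 above the underside, 35 below the top). At the bottom two brass lugs, 16 wide, 8 high, stick out along +x and -x to 54 mm from the axis. z up; a half turn changes nothing.
- pail_seat (a point): fixed silver pail, 137 mm wide; its plinth 170 square. Point: centre of the black seat in its mouth, 100 above the counter; z up. Rim 24 above the seat. A brass flange 14 to 20 above it leaves an opening 86 wide with slots 40 wide along +x and -x, to 61 from the axis. Lugs go down them to the seat, then clockwise under the flange to lie along y (stops 7 deg past; 14 deg the wrong way).
- brasslid_center (a point): a bystander, leave it: loose brass lid, 104 mm in diameter, 70 mm high, with a dark wooden bar handle but no lugs. The point is on its axis, half-way up.
- knoblid_center (a point): a bystander, leave it: loose silver lid, 94 mm in diameter, 70 mm high, with a round white knob and no lugs. The point is on its axis, half-way up.
There are look-alikes about, which are no part of the job. What is shaped like the part that bears lid_center but blue, green or red is not meant.

How it is judged (in metres and radians):
On the way:
1. the lid is down in the pail, its lugs through the slots (z of lid_center in the frame of pail_seat below 0.043 m and horizontal distance between lid_center and pail_seat below 0.012 m), for 0.1 s.
At the end, for the whole second after the job is handed in: The lid rests in the pail (underside within 8 mm of the seat, axis within 12 mm of the pail's, upright within 7 degrees), turned to within 20 degrees of the full quarter turn so that its lugs are under the flange, released and at rest; the other two lids are within 30 mm of where they stood (all of step 1 and angle between the x axis of lid_center and the y axis of pail_seat, either way round below 0.35 rad and angle between lid_center's own z axis and vertical below 0.12 rad and linear speed of lid below 0.03 m/s and distance of each of brasslid_center, knoblid_center from where it was at the start of the episode below 0.03 m); the robot touches nothing.
It fails at once if another lid is shoved or lifted away by more than 40 mm (distance of any of brasslid_center, knoblid_center from where it was at the start of the episode above 0.04 m).
It also fails if it takes over 48 s, if anything falls off the work surface, if the arm or the gripper's body presses on something with over 40 N, if the wrist force passes 120 N, or if a joint passes its speed limit or range.

## Working session

There is one attempt and no reset: what is moved stays moved. The work goes in short steps, Python scripts to look and compute and a shell command to move; the robot and the scene stay as the last step left them, time stands still between calls to the robot, and variables do not carry over. Pictures are saved under pics/ and viewed, and the job is handed in when it is done.

```bash
mkdir -p pics; ls
python3 - <<'E'
from station import bot,cams
import cv2,numpy as np
for n in ("scene","top"):
    c=cams.capture(n); cv2.imwrite(f"pics/{n}0.png",c["frame"][:,:,::-1])
    print(n,{k:(v if np.isscalar(v) else np.round(v,4).tolist()) for k,v in c.items() if k!="frame"})
s=bot.read_state(); print(s)
E
```

```text
pics
scene {'fx': 440.55010811266146, 'fy': 440.55010811266146, 'cx': 317.3759745302766, 'cy': 238.20251865563853, 'k1': -0.10093743862608612, 'world_to_cam': [[-0.0088, 1.0, -0.003, -0.0656], [0.8517, 0.0059, -0.5239, -0.4014], [-0.5239, -0.0072, -0.8518, 1.1428], [0.0, 0.0, 0.0, 1.0]]}
top {'fx': 552.8746841006257, 'fy': 552.8746841006257, 'cx': 317.20819530089415, 'cy': 238.95830327721148, 'k1': -0.1601407041734568, 'world_to_cam': [[0.0185, -0.9998, -0.0013, 0.0783], [-0.9771, -0.0178, -0.2119, 0.5351], [0.2118, 0.0052, -0.9773, 1.04], [0.0, 0.0, 0.0, 1.0]]}
{'time_s': 0.1, 'q': array([68.07209512, 26.89364331, -2.7850742 , 87.86751238,  1.38012193,
       65.37374731, -4.71450902]), 'qvel': array([ 0.00301454, -0.12407936,  0.0072337 , -0.16981734,  0.0796607 ,
        0.03419981, -0.04194625]), 'joint_torque': array([ 3.41628856e-04, -5.09167635e+01, -8.13073944e-02, -2.36828703e+01,
       -6.15481474e-02,  3.44575290e-02,  5.76202160e-05]), 'position': array([ 0.23370985, -0.63267475,  0.22158844]), 'tcp_rot': array([-1.79898643e+02,  2.49890892e-03,  2.02750676e+01]), 'ft_force': array([-0.283123  , -0.24028322,  0.66420909]), 'moment': array([-0.02694594, -0.02219099,  0.00167525]), 'grip_width': 1.0021919304516984}
```

View pics/scene0.png

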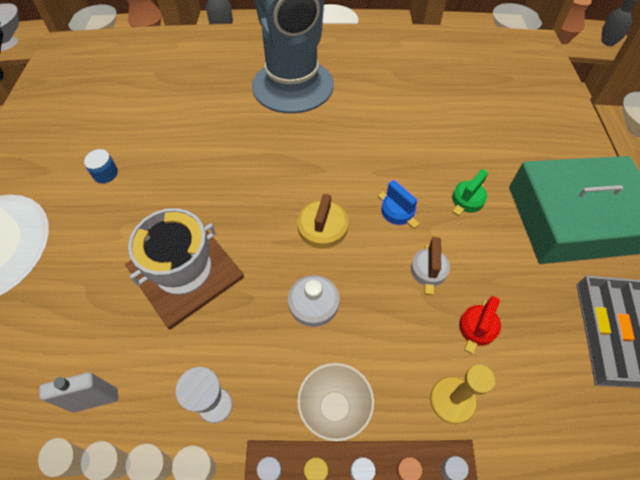

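View pics/top0.png

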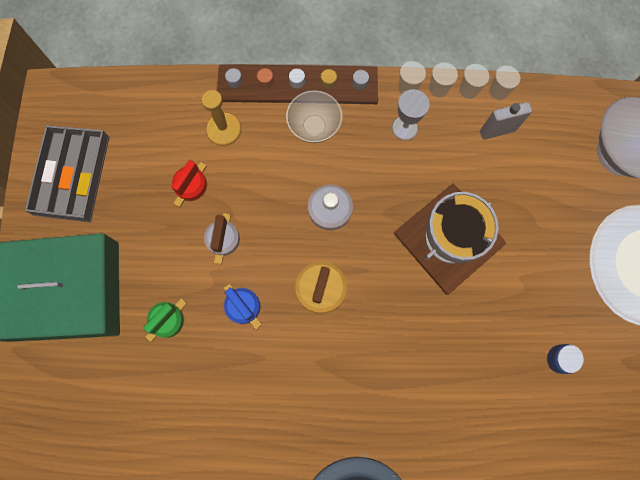

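Candidates in the top view: red (188,182), green (164,320) and blue (242,306) are coloured decoys. The brass lid (321,288) and the knob lid (330,205) are bystanders with no lugs. The silver lid at (221,237), with a dark bar and brass lugs, fits the description. I'll confirm it in crops.

Run:
```python
import cv2,numpy as np
t=cv2.imread("pics/top0.png"); s=cv2.imread("pics/scene0.png")
def crop(i,x,y,w,h,f): return cv2.resize(i[y:y+h,x:x+w],None,fx=f,fy=f,interpolation=cv2.INTER_CUBIC)
a=np.hstack([crop(t,180,200,80,75,5),crop(s,390,225,80,75,5)])
cv2.imwrite("pics/lid.png",a)
a=np.hstack([crop(t,390,175,120,125,3),crop(s,120,205,130,125,3)])
cv2.imwrite("pics/pail.png",a)
```

```text
(no output)
```

View pics/lid.png

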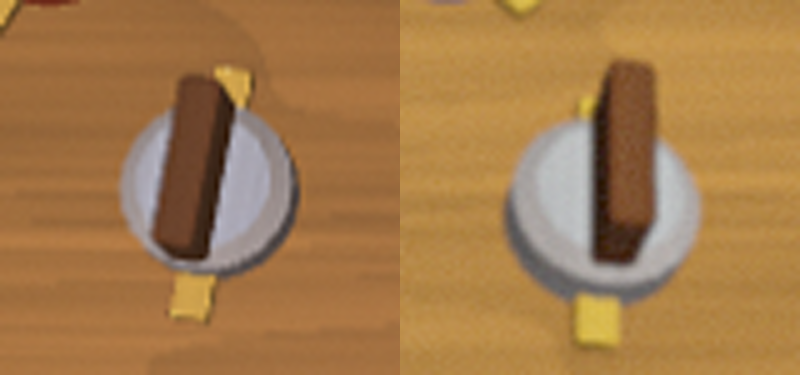

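View pics/pail.png

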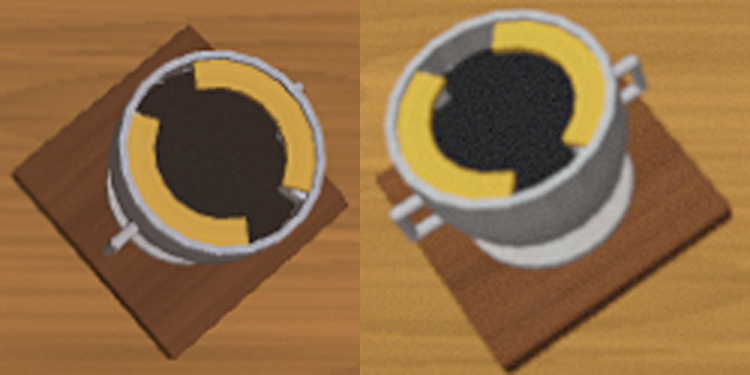

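Confirmed: the silver body has a brown bar and brass lugs at both ends. The pail's slots run upper-left to lower-right in the top view. I'll fit both poses from corner points in both pictures.

```bash
cat > h.py <<'E'
import numpy as np,cv2
from scipy.optimize import least_squares
def proj(c,P):
    W=np.array(c["world_to_cam"]); p=np.asarray(P)@W[:3,:3].T+W[:3,3]
    s=p[:,:2]/p[:,2:]; s=s*(1+c["k1"]*(s**2).sum(1,keepdims=True))
    return s*[c["fx"],c["fy"]]+[c["cx"],c["cy"]]
def fit(obs,x0,z=True):
    # obs: list (cam, local pts, px)
    def f(p,each=False):
        r=[]
        a=p[2];R=np.array([[np.cos(a),-np.sin(a),0],[np.sin(a),np.cos(a),0],[0,0,1]])
        for c,L,px in obs: r.append(proj(c,np.array(L)@R.T+[p[0],p[1],0])-px)
        return np.concatenate(r).ravel()
    s=least_squares(f,x0,x_scale=[.01,.01,.1],loss="soft_l1"); return s.x,f(s.x)
E
cat > m.py <<'E'
from h import *
from station import cams
T=cams.capture("top");S=cams.capture("scene")
cr=lambda o,f,l:[((u+.5)/f-.5+o[0],(v+.5)/f-.5+o[1]) for u,v in l]
# lid
h=.035
lt=[(-.054,0,.008),(.054,0,.008),(-h,-.009,.07),(-h,.009,.07),(h,-.009,.07),(h,.009,.07)]
# +x = up in top image, y=left
pt=cr((180,200),5,[(189,318),(234,69),(190,245),(157,235),(217,85),(180,78)])
ps=cr((390,225),5,[(618-20-400,345),(610+3-400,215),(645-400,225),(615-400,62),(653-400,65)])
ls=[(.054,0,.008),(h,-.009,.07),(h,.009,.07),(-h,-.009,.07),(-h,.009,.07)]
for o in ([(T,lt,pt)],[(S,ls,ps)],[(T,lt,pt),(S,ls,ps)]):
    x,r=fit(o,[.5,.2,0]);print("lid",x[:2].round(4),np.degrees(x[2]).round(1),r.round(1))
k=.0381
L=[(k,-.02,.12),(k,.02,.12),(-k,.02,.12),(-k,-.02,.12)]
pt=cr((390,175),3,[(197,92),(158,120),(246,217),(283,187)])
ps=cr((120,205),3,[(515-360,170),(567-360,142),(493-360,50),(443-360,77)])
for o in ([(T,L,pt)],[(S,L,ps)],[(T,L,pt),(S,L,ps)]):
    x,r=fit(o,[.5,-.2,.8]);print("pail",x[:2].round(4),np.degrees(x[2]).round(1),r.round(1))
for n,z,t,s in (("brass",.035,(321,288),(323,220)),("knob",.035,(330,205),(314,298))):
    o=[(T,[(0,0,z)],[t]),(S,[(0,0,z)],[s])];print(n,fit(o,[.4,0,0])[0][:2].round(3))
E
python3 m.py
```

```text
lid [0.5424 0.2872] -6.7 [ 0.1  0.2 -0.1 -0.   0.4  0.7 -1.9  1.5  1.1 -1.5 -0.3 -1.3]
lid [0.543  0.2876] -7.7 [-0.4 -0.  -0.8  1.2  2.8  0.4 -0.9 -1.2  1.1 -0.6]
lid [0.5427 0.2873] -7.0 [-0.1  0.1  0.  -0.2  0.3  0.5 -2.   1.3  1.2 -1.6 -0.3 -1.4 -0.2 -0.1
 -0.8  1.1  2.9  0.3 -1.3 -1.3  0.7 -0.9]
pail [ 0.5503 -0.1892] 42.0 [ 1.6 -0.6 -0.2  3.3 -2.1  0.6  0.3 -3. ]
pail [ 0.5515 -0.1882] 42.3 [-1.9  0.6  0.5 -3.7  2.1 -0.6 -0.5  3.1]
pail [ 0.5508 -0.1888] 42.1 [ 1.3 -0.9 -0.5  3.  -2.3  0.3  0.1 -3.3 -2.3  0.3  0.2 -4.1  1.9 -1.
 -0.7  2.7]
brass [0.441 0.08 ]
knob [0.615 0.064]
```

```bash
cat >> h.py <<'E'
from scipy.spatial.transform import Rotation as Rn
def need(x,y,z,yaw):
    from station import bot
    s=bot.read_state();R=Rn.from_euler("xyz",s["tcp_rot"],degrees=True)
    t=R.inv().apply(np.array([x,y,z])-s["position"])
    r=(R.inv()*Rn.from_euler("xyz",[180,0,yaw],degrees=True)).as_rotvec()
    print("t",s["time_s"],"pos",s["position"].round(4),"rpy",s["tcp_rot"].round(1),"F",s["ft_force"].round(1),"gw",round(s["grip_width"],3),"q",s["q"].round(0))
    print("shift",t.round(4),"rot",r.round(4))
E
python3 - <<'E'
import re
t=open('m.py').read().replace("k=.0381\nL=[(k,-.02,.12),(k,.02,.12),(-k,.02,.12),(-k,-.02,.12)]","k=.0406;w=.0141\nL=[(k,-w,.12),(k,w,.12),(-k,w,.12),(-k,-w,.12)]")
open('m.py','w').write(t)
E
python3 m.py | grep pail; python3 -c "
from h import *
need(.5,-.25,.24,10)"
```

```text
pail [ 0.5504 -0.1895] 40.6 [-0.8  0.1  1.5 -0.2  0.6 -0.3 -1.1  0.4]
pail [ 0.5518 -0.1884] 40.3 [ 0.8 -0.  -2.2 -0.  -0.8  0.2  2.1 -0.2]
pail [ 0.5511 -0.1891] 40.5 [-1.  -0.3  1.3 -0.6  0.4 -0.7 -1.3  0.1  0.6 -0.4 -2.5 -0.4 -1.2 -0.1
t 0.3 pos [ 0.2338 -0.633   0.2222] rpy [-180.    -0.    20.3] F [ 0.4 -0.2  0.4] gw 0.999 q [68. 27. -3. 88.  1. 65. -5.]
shift [ 0.3824 -0.2671 -0.0176] rot [-0.0006  0.      0.1792]
```

```bash
python3 -m inch '{"xyz":[[0.04,-0.028,-0.004],[0.09,-0.063,-0.01],[0.14,-0.098,-0.0176],[0.19,-0.133,-0.0176],[0.24,-0.168,-0.0176],[0.29,-0.203,-0.0176],[0.34,-0.238,-0.0176],[0.382,-0.267,-0.0176]],"rotation":[[0,0,0.02],[0,0,0.05],[0,0,0.08],[0,0,0.11],[0,0,0.14],[0,0,0.16],[0,0,0.18],[0,0,0.18]],"grip":[-1,-1,-1,-1,-1,-1,-1,-1]}' 20; python3 -c "
from h import *
need(.5427,.2873,.15,-7)"
```

```text
time_s: 1.3
position: [0.5009, -0.2478, 0.2403]
tcp_rot: [-180.0, -0.0, 10.0]
ft_force: [0.4, 0.5, -0.4]
grip_width: 1.0
t 1.3 pos [ 0.5009 -0.2478  0.2403] rpy [-180.   -0.   10.] F [ 0.4  0.5 -0.4] gw 1.0 q [ 32.  16. -12. 102.   4.  63. -62.]
shift [ 0.1344 -0.5196  0.0906] rot [-0.0005 -0.0005  0.2975]
```

```bash
python3 -m inch '{"xyz":[[0.01,-0.045,0],[0.025,-0.1,0],[0.04,-0.155,0],[0.055,-0.21,0],[0.07,-0.265,0],[0.085,-0.32,0],[0.1,-0.375,0.01],[0.11,-0.42,0.02]],"rotation":[[0,0,0.03],[0,0,0.07],[0,0,0.11],[0,0,0.15],[0,0,0.19],[0,0,0.23],[0,0,0.27],[0,0,0.2975]],"grip":[-1,-1,-1,-1,-1,-1,-1,-1]}' 20; python3 -c "
from h import *
need(.5427,.2873,.12,-7)"
```

```text
time_s: 2.3
position: [0.536, 0.1875, 0.2206]
tcp_rot: [-179.9, -0.1, -7.0]
ft_force: [0.6, -1.3, -0.2]
grip_width: 0.997
t 2.3 pos [0.536  0.1875 0.2206] rpy [-1.799e+02 -1.000e-01 -7.000e+00] F [ 0.6 -1.3 -0.2] gw 0.997 q [  -5.   19.  -23.  102.    8.   61. -128.]
shift [-0.0056 -0.0997  0.1007] rot [-0.0015 -0.0012  0.0002]
```

```bash
python3 -m inch '{"xyz":[[-0.002,-0.04,0],[-0.004,-0.08,0],[-0.0056,-0.0997,0.02],[-0.0056,-0.0997,0.06],[-0.0056,-0.0997,0.1],[-0.0056,-0.0997,0.1]],"rotation":[[0,0,0],[0,0,0],[0,0,0],[0,0,0],[0,0,0],[0,0,0]],"grip":[-0.2,-0.2,-0.2,-0.2,-0.2,-0.2]}' 20; python3 -c "
from h import *
from station import cams
need(.5427,.2873,.039,-7)
t=cams.capture('top')['frame'][:,:,::-1];s=cams.capture('scene')['frame'][:,:,::-1]
c=lambda i,x,y:cv2.resize(i[y:y+110,x:x+110],None,fx=3.6,fy=3.6,interpolation=cv2.INTER_CUBIC)
cv2.imwrite('pics/a1.png',np.hstack([c(t,160,180),c(s,380,200)]))
"
```

```text
time_s: 3.05
position: [0.5406, 0.2857, 0.1177]
tcp_rot: [179.8, 0.3, -7.0]
ft_force: [0.3, 0.1, 0.5]
grip_width: 0.606
t 3.05 pos [0.5406 0.2857 0.1177] rpy [179.8   0.3  -7. ] F [0.3 0.1 0.5] gw 0.606 q [ -15.   29.  -23.  102.   14.   52. -141.]
shift [ 0.0023 -0.002   0.0787] rot [0.003  0.0046 0.0004]
```

View pics/a1.png

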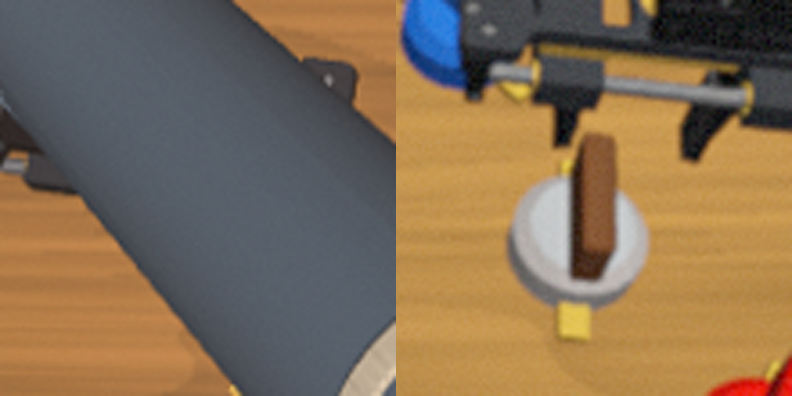

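The scene crop shows the fingertips at (567,145) and (690,158), straddling the bar that runs from (600,135) to (598,250). Nothing is touching, so I'll descend.

```bash
python3 -m inch '{"xyz":[[0.0023,-0.002,0.02],[0.0023,-0.002,0.04],[0.0023,-0.002,0.06],[0.0023,-0.002,0.0787],[0.0023,-0.002,0.0787],[0.0023,-0.002,0.0787]],"rotation":[[0.003,0.0046,0],[0.003,0.0046,0],[0.003,0.0046,0],[0.003,0.0046,0],[0.003,0.0046,0],[0.003,0.0046,0]],"grip":[-0.2,-0.2,-0.2,-0.2,-0.2,-0.2]}' 20; python3 -c "
from h import *
need(.5427,.2873,.039,-7)"
```

```text
time_s: 3.9
position: [0.5463, 0.2899, 0.0432]
tcp_rot: [-179.7, -0.4, -7.0]
ft_force: [-0.1, 0.1, 0.6]
grip_width: 0.599
t 3.9 pos [0.5463 0.2899 0.0432] rpy [-179.7   -0.4   -7. ] F [-0.1  0.1  0.6] gw 0.599 q [ -17.   35.  -21.  104.   17.   44. -143.]
shift [-0.0032  0.003   0.0042] rot [-0.0058 -0.007   0.0002]
```

```bash
python3 -m inch '{"xyz":[[-0.0032,0.003,0.0042],[-0.0032,0.003,0.0042],[-0.0032,0.003,0.0042]],"rotation":[[-0.0058,-0.007,0],[-0.0058,-0.007,0],[-0.0058,-0.007,0]],"grip":[-0.2,-0.2,-0.2]}' 20; python3 -c "
from h import *
need(.5427,.2873,.039,-7)"
```

```text
time_s: 4.28
position: [0.5429, 0.2874, 0.0393]
tcp_rot: [-180.0, -0.0, -7.0]
ft_force: [-0.4, -0.8, 0.0]
grip_width: 0.599
t 4.275 pos [0.5429 0.2874 0.0393] rpy [-180.   -0.   -7.] F [-0.4 -0.8  0. ] gw 0.599 q [ -17.   35.  -21.  104.   17.   44. -143.]
shift [-0.0002  0.0001  0.0003] rot [-0.0003 -0.0004  0.0002]
```

Now on target. Closing the fingers.

```bash
python3 -m inch '{"xyz":[[0,0,0],[0,0,0],[0,0,0],[0,0,0],[0,0,0],[0,0,0],[0,0,0]],"rotation":[[0,0,0],[0,0,0],[0,0,0],[0,0,0],[0,0,0],[0,0,0],[0,0,0]],"grip":[0.2,0.5,1,1,1,1,1]}' 40; python3 -c "
from h import *
need(.5427,.2873,.039,-7)"
```

```text
time_s: 5.15
position: [0.5428, 0.2872, 0.0392]
tcp_rot: [180.0, -0.0, -7.0]
ft_force: [-0.1, -1.1, 0.2]
grip_width: 0.205
t 5.15 pos [0.5428 0.2872 0.0392] rpy [180.  -0.  -7.] F [-0.1 -1.1  0.2] gw 0.205 q [ -17.   35.  -21.  104.   17.   44. -143.]
shift [-0.0002 -0.0001  0.0002] rot [ 0.0001 -0.0003  0.0001]
```

Opening is 17.8 mm, so the bar is held. Lifting.

```bash
python3 -m inch '{"xyz":[[0,0,-0.01],[0,0,-0.03],[0,0,-0.06],[0,0,-0.1],[0,0,-0.14],[0,0,-0.17],[0,0,-0.19],[0,0,-0.19]],"rotation":[[0,0,0],[0,0,0],[0,0,0],[0,0,0],[0,0,0],[0,0,0],[0,0,0],[0,0,0]],"grip":[1,1,1,1,1,1,1,1]}' 40; python3 -c "
from h import *
need(.551,-.189,.23,40.5)"
```

```text
time_s: 6.15
position: [0.5436, 0.2881, 0.2322]
tcp_rot: [-179.8, -0.3, -7.0]
ft_force: [0.5, -0.1, -2.6]
grip_width: 0.196
t 6.15 pos [0.5436 0.2881 0.2322] rpy [-179.8   -0.3   -7. ] F [ 0.5 -0.1 -2.6] gw 0.196 q [ -13.   23.  -25.   95.   10.   64. -138.]
shift [0.0654 0.4727 0.001 ] rot [-0.001  -0.0056 -0.8287]
```

Lifted, with the weight showing at the wrist. Carrying it to the pail.

```bash
python3 -m inch '{"xyz":[[0.004,0.03,0],[0.01,0.075,0],[0.017,0.125,0],[0.024,0.175,0],[0.031,0.225,0],[0.038,0.275,0],[0.045,0.325,0],[0.05,0.36,0]],"rotation":[[0,0,-0.04],[0,0,-0.1],[0,0,-0.18],[0,0,-0.27],[0,0,-0.36],[0,0,-0.45],[0,0,-0.54],[0,0,-0.62]],"grip":[1,1,1,1,1,1,1,1]}' 40; python3 -c "
from h import *
need(.551,-.189,.23,40.5)"
```

```text
time_s: 7.15
position: [0.5483, -0.0782, 0.2304]
tcp_rot: [-180.0, -0.2, 28.6]
ft_force: [0.0, -0.0, -2.9]
grip_width: 0.2
t 7.15 pos [ 0.5483 -0.0782  0.2304] rpy [-180.    -0.2   28.6] F [ 0.  -0.  -2.9] gw 0.2 q [ 23.  17. -24. 103.   8.  62. -65.]
shift [-0.0506  0.0986  0.0002] rot [ 2.000e-04 -3.500e-03 -2.084e-01]
```

```bash
python3 -m inch '{"xyz":[[-0.015,0.03,0],[-0.03,0.06,0],[-0.045,0.085,0],[-0.0506,0.0986,0],[-0.0506,0.0986,0],[-0.0506,0.0986,0]],"rotation":[[0,0,-0.05],[0,0,-0.1],[0,0,-0.16],[0,0,-0.208],[0,0,-0.208],[0,0,-0.208]],"grip":[1,1,1,1,1,1]}' 40; python3 -c "
from h import *
from station import cams
need(.551,-.189,.165,40.5)
t=cams.capture('top')['frame'][:,:,::-1];s=cams.capture('scene')['frame'][:,:,::-1]
c=lambda i,x,y:cv2.resize(i[y:y+150,x:x+130],None,fx=3,fy=3,interpolation=cv2.INTER_CUBIC)
cv2.imwrite('pics/b1.png',np.hstack([c(t,390,165),c(s,120,195)]))
"
```

```text
time_s: 7.9
position: [0.5507, -0.1876, 0.2298]
tcp_rot: [-179.9, -0.2, 40.5]
ft_force: [0.6, 1.1, -2.7]
grip_width: 0.203
t 7.9 pos [ 0.5507 -0.1876  0.2298] rpy [-179.9   -0.2   40.5] F [ 0.6  1.1 -2.7] gw 0.203 q [ 33.  19. -23.  99.   8.  63. -42.]
shift [-0.0009  0.0013  0.0648] rot [-0.0009 -0.0036  0.0003]
```

View pics/b1.png

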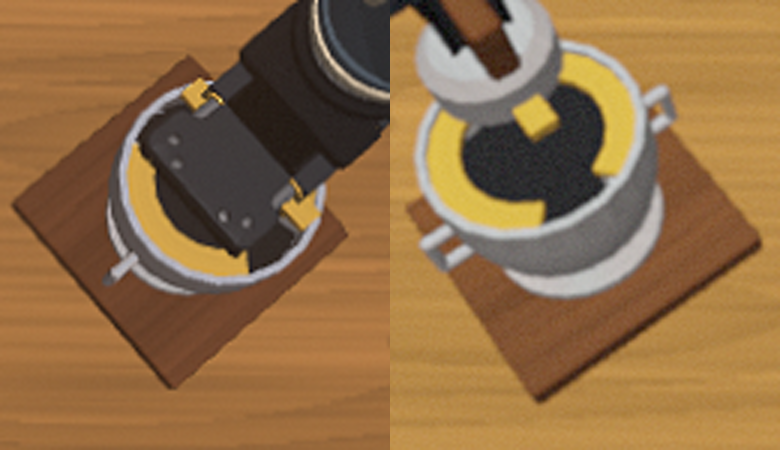

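The lid is held, with its lugs at (200,92) and (300,208) in the top half and one at (537,117) in the scene half. I'll compare these with the predicted positions.

```bash
python3 -c "
from h import *
from station import cams
T=cams.capture('top');S=cams.capture('scene')
cv2.imwrite('pics/b2.png',np.hstack([cv2.resize(c['frame'][y:y+66,x:x+66,::-1],None,fx=6,fy=6,interpolation=cv2.INTER_CUBIC) for c,x,y in((T,440,180),(S,130,195))]))
a=np.radians(40.5);R=np.array([[np.cos(a),-np.sin(a),0],[np.sin(a),np.cos(a),0],[0,0,1]])
z=.2298-.039+.008
L=np.array([(s*.054,w,0) for s in(1,-1) for w in(-.008,.008)])@R.T+[.5507,-.1876,z]
print('top',((proj(T,L)-[440,180]+.5)*6).round(0).tolist())
print('scene',((proj(S,L)-[130,195]+.5)*6+[396,0]).round(0).tolist())"
```

```text
top [[102.0, 61.0], [63.0, 94.0], [347.0, 336.0], [308.0, 370.0]]
scene [[616.0, 270.0], [670.0, 236.0], [423.0, 11.0], [474.0, -20.0]]
```

View pics/b2.png

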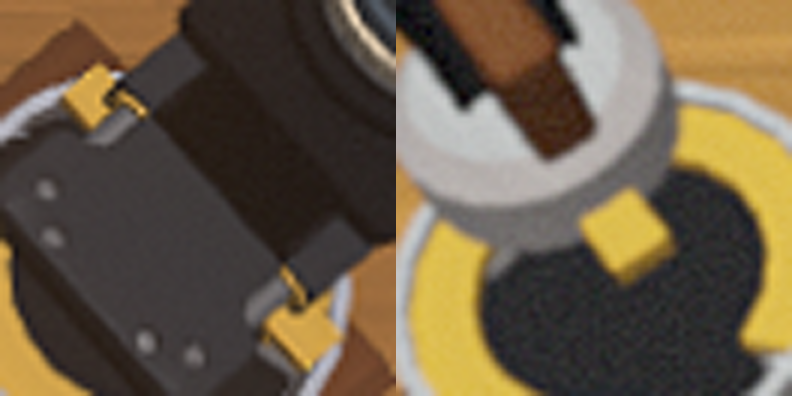

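The lug corners match the prediction within about 1 px (observed (98,65), (63,97), (341,335) and (305,368)). Now down to just above the rim.

```bash
python3 -m inch '{"xyz":[[-0.0009,0.0013,0.01],[-0.0009,0.0013,0.03],[-0.0009,0.0013,0.05],[-0.0009,0.0013,0.062],[-0.0009,0.0013,0.062],[-0.0009,0.0013,0.062]],"rotation":[[-0.0009,-0.0036,0],[-0.0009,-0.0036,0],[-0.0009,-0.0036,0],[-0.0009,-0.0036,0],[-0.0009,-0.0036,0],[-0.0009,-0.0036,0]],"grip":[1,1,1,1,1,1]}' 40; python3 -c "
from h import *
need(.551,-.189,.139,40.5)"
```

```text
time_s: 8.85
position: [0.552, -0.1894, 0.1689]
tcp_rot: [179.9, -0.0, 40.6]
ft_force: [1.3, 0.3, -3.2]
grip_width: 0.205
t 8.85 pos [ 0.552  -0.1894  0.1689] rpy [179.9  -0.   40.6] F [ 1.3  0.3 -3.2] gw 0.205 q [ 32.  23. -22. 103.  10.  56. -44.]
shift [-0.0006 -0.001   0.0299] rot [ 0.0023 -0.0008  0.001 ]
```

```bash
python3 -m inch '{"xyz":[[-0.0006,-0.001,0.004],[-0.0006,-0.001,0.009],[-0.0006,-0.001,0.014],[-0.0006,-0.001,0.018],[-0.0006,-0.001,0.022],[-0.0006,-0.001,0.025],[-0.0006,-0.001,0.025]],"rotation":[[0.002,0,0],[0.002,0,0],[0.002,0,0],[0.002,0,0],[0.002,0,0],[0.002,0,0],[0.002,0,0]],"grip":[1,1,1,1,1,1,1]}' 40; python3 -c "
from h import *
need(.551,-.189,.139,40.5)"
```

```text
time_s: 9.72
position: [0.5508, -0.189, 0.1436]
tcp_rot: [-180.0, -0.0, 40.6]
ft_force: [-0.1, 0.3, -2.6]
grip_width: 0.201
t 9.725 pos [ 0.5508 -0.189   0.1436] rpy [-180.    -0.    40.6] F [-0.1  0.3 -2.6] gw 0.201 q [ 32.  25. -22. 105.  11.  53. -45.]
shift [0.0001 0.0001 0.0046] rot [-0.0001 -0.0005  0.0011]
```

No contact so far: the lugs are in the slots, with their bottoms about 5 mm above the seat. Now the last bit.

```bash
python3 -m inch '{"xyz":[[0,0,0.002],[0,0,0.003],[0,0,0.004],[0,0,0.005],[0,0,0.005]],"rotation":[[0,0,0],[0,0,0],[0,0,0],[0,0,0],[0,0,0]],"grip":[1,1,1,1,1]}' 40; python3 -c "
from h import *
need(.551,-.189,.139,-49.5)"
```

```text
time_s: 10.35
position: [0.5509, -0.189, 0.1392]
tcp_rot: [180.0, -0.0, 40.6]
ft_force: [-2.0, -0.2, 2.3]
grip_width: 0.202
t 10.35 pos [ 0.5509 -0.189   0.1392] rpy [180.   -0.   40.6] F [-2.  -0.2  2.3] gw 0.202 q [ 32.  25. -22. 105.  11.  52. -45.]
shift [0.0001 0.0001 0.0002] rot [-2.0000e-04 -5.0000e-04  1.5719e+00]
```

Contact with the seat at z = 0.139, as expected. Now the clockwise quarter turn (+ about tool z).

```bash
python3 -m inch '{"xyz":[[0,0,-0.0005],[0,0,-0.0005],[0,0,-0.0005],[0,0,-0.0005],[0,0,-0.0005],[0,0,-0.0005],[0,0,-0.0005],[0,0,-0.0005]],"rotation":[[0,0,0.05],[0,0,0.13],[0,0,0.22],[0,0,0.32],[0,0,0.42],[0,0,0.52],[0,0,0.6],[0,0,0.65]],"grip":[1,1,1,1,1,1,1,1]}' 40; python3 -c "
from h import *
need(.551,-.189,.139,-49.5)"
```

```text
time_s: 11.35
position: [0.5509, -0.1889, 0.1393]
tcp_rot: [-180.0, -0.0, 3.2]
ft_force: [0.6, 0.1, -2.0]
grip_width: 0.199
t 11.35 pos [ 0.5509 -0.1889  0.1393] rpy [-180.    -0.     3.2] F [ 0.6  0.1 -2. ] gw 0.199 q [ 25.  24. -13. 105.   7.  52. -78.]
shift [0.0001 0.0001 0.0003] rot [-4.000e-04 -4.000e-04  9.202e-01]
```

```bash
python3 -m inch '{"xyz":[[0,0,0],[0,0,0],[0,0,0],[0,0,0],[0,0,0],[0,0,0],[0,0,0],[0,0,0]],"rotation":[[0,0,0.06],[0,0,0.16],[0,0,0.28],[0,0,0.4],[0,0,0.52],[0,0,0.64],[0,0,0.75],[0,0,0.82]],"grip":[1,1,1,1,1,1,1,1]}' 40; python3 -c "
from h import *
from station import bot
print(bot.read_state()['moment'])
need(.551,-.189,.139,-49.5)"
```

```text
time_s: 12.35
position: [0.5511, -0.1888, 0.1392]
tcp_rot: [-180.0, -0.0, -43.9]
ft_force: [-0.6, -0.2, -2.1]
grip_width: 0.207
[0.07431834 0.06261943 0.03034433]
t 12.35 pos [ 0.5511 -0.1888  0.1392] rpy [-180.    -0.   -43.9] F [-0.6 -0.2 -2.1] gw 0.207 q [  17.   23.   -3.  106.    1.   51. -120.]
shift [0.0001 0.0002 0.0002] rot [-0.0007 -0.0005  0.098 ]
```

```bash
python3 -m inch '{"xyz":[[0,0,0],[0,0,0],[0,0,0],[0,0,0],[0,0,0],[0,0,0],[0,0,0]],"rotation":[[0,0,0.05],[0,0,0.098],[0,0,0.098],[0,0,0.098],[0,0,0.098],[0,0,0.098],[0,0,0.098]],"grip":[1,1,1,-0.2,-0.2,-0.2,-0.2]}' 40; python3 -c "
from h import *
from station import bot
print(bot.read_state()['moment'])
need(.551,-.189,.139,-49.5)"
```

```text
time_s: 13.22
position: [0.5512, -0.1889, 0.1393]
tcp_rot: [-180.0, -0.0, -49.5]
ft_force: [-0.8, -0.5, -0.6]
grip_width: 0.556
[0.11081846 0.00312947 0.01672187]
t 13.225 pos [ 0.5512 -0.1889  0.1393] rpy [-180.    -0.   -49.5] F [-0.8 -0.5 -0.6] gw 0.556 q [  16.   23.   -2.  106.    1.   51. -125.]
shift [0.     0.0002 0.0003] rot [-0.0008 -0.0007  0.0001]
```

```bash
python3 -m inch '{"xyz":[[0,0,-0.01],[0,0,-0.03],[0,0,-0.06],[0,0,-0.1],[0,0,-0.14],[0,0,-0.14]],"rotation":[[0,0,0],[0,0,0],[0,0,0],[0,0,0],[0,0,0],[0,0,0]],"grip":[-0.2,-0.2,-0.2,-0.2,-0.2,-0.2]}' 40; python3 -c "
from h import *
need(.45,-.4,.28,-49.5)"
```

```text
time_s: 13.98
position: [0.5531, -0.1894, 0.2839]
tcp_rot: [-179.7, -0.4, -49.5]
ft_force: [0.4, 0.1, 0.0]
grip_width: 0.598
t 13.975 pos [ 0.5531 -0.1894  0.2839] rpy [-179.7   -0.4  -49.5] F [0.4 0.1 0. ] gw 0.598 q [  16.   15.   -1.   96.    0.   68. -125.]
shift [0.0931 0.2151 0.0034] rot [-0.0057 -0.0079  0.0001]
```

```bash
python3 -m inch '{"xyz":[[0.015,0.035,0],[0.035,0.08,0],[0.055,0.13,0],[0.075,0.18,0],[0.0931,0.2151,0],[0.0931,0.2151,0]],"rotation":[[0,0,-0.1],[0,0,-0.2],[0,0,-0.3],[0,0,-0.4],[0,0,-0.5],[0,0,-0.5]],"grip":[-0.2,-0.2,-0.2,-0.2,-0.2,-0.2]}' 40; python3 -c "
from h import *
from station import cams
T=cams.capture('top');S=cams.capture('scene')
cv2.imwrite('pics/c1.png',np.hstack([cv2.resize(c['frame'][y:y+100,x:x+100,::-1],None,fx=4,fy=4,interpolation=cv2.INTER_CUBIC) for c,x,y in((T,410,170),(S,130,190))]))
cv2.imwrite('pics/c2.png',T['frame'][:,:,::-1])
a=np.radians(-49.5);R=np.array([[np.cos(a),-np.sin(a),0],[np.sin(a),np.cos(a),0],[0,0,1]])
L=np.array([(s*.035,w,.17) for s in(1,-1) for w in(-.009,.009)])@R.T+[.551,-.189,0]
print('top',((proj(T,L)-[410,170]+.5)*4).round(0).tolist())
print('scene',((proj(S,L)-[130,190]+.5)*4+[400,0]).round(0).tolist())
"
```

```text
time_s: 14.72
position: [0.4469, -0.4036, 0.2827]
tcp_rot: [180.0, -0.5, -21.3]
ft_force: [1.0, -0.2, 0.2]
grip_width: 0.601
top [[310.0, 166.0], [284.0, 137.0], [200.0, 261.0], [173.0, 231.0]]
scene [[431.0, 173.0], [451.0, 202.0], [578.0, 81.0], [600.0, 108.0]]
```

View pics/c1.png

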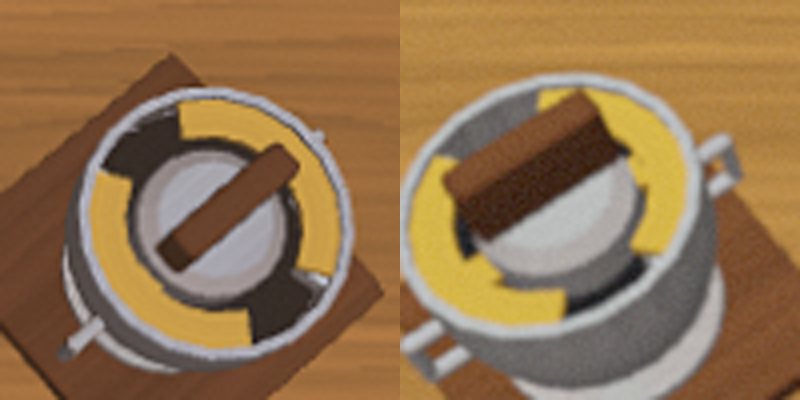

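View pics/c2.png

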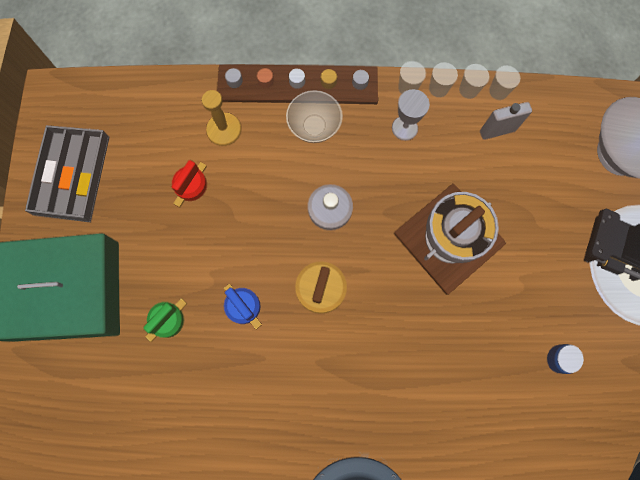

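The lid sits down in the pail, with its bar perpendicular to the slots (at (170,75) and (290,310) in the top half) and the lugs out of sight under the flange. The bar looks a few px off the prediction, so I'll measure it enlarged.

```bash
python3 -c "
from h import *
from station import cams
T=cams.capture('top');S=cams.capture('scene')
cv2.imwrite('pics/c3.png',np.hstack([cv2.resize(c['frame'][y:y+50,x:x+50,::-1],None,fx=8,fy=8,interpolation=cv2.INTER_CUBIC) for c,x,y in((T,440,197),(S,137,207))]))
"
```

```text
(no output)
```

View pics/c3.png

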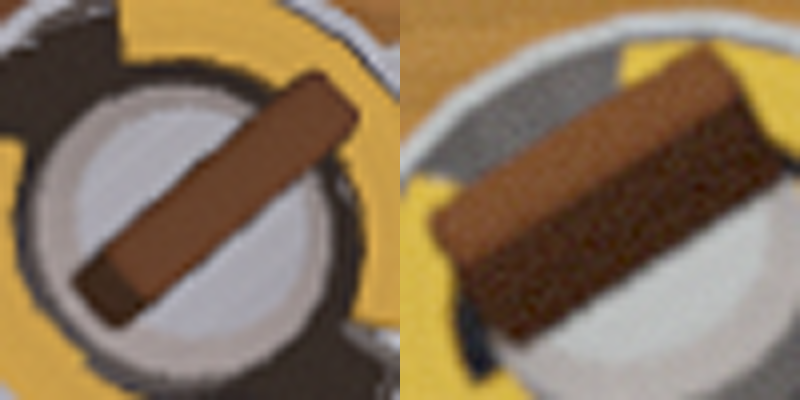

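```bash
python3 -c "
from h import *
from station import cams
T=cams.capture('top');S=cams.capture('scene')
cr=lambda o,l:[((u+.5)/8-.5+o[0],(v+.5)/8-.5+o[1]) for u,v in l]
pt=cr((440,197),[(357,115),(315,72),(148,300),(105,250)])
# local order: (+h,-w),(+h,+w),(-h,-w),(-h,+w), yaw -49.5: +h = +x,-y = top right
ps=cr((137,207),[(435-400,220),(465-400,265),(712-400,50),(738-400,95)])
for z in(.165,.17,.175):
  L=[(.035,-.009,z),(.035,.009,z),(-.035,-.009,z),(-.035,.009,z)]
  for o in ([(T,L,pt)],[(S,L,ps)],[(T,L,pt),(S,L,ps)]):
    x,r=fit(o,[.55,-.19,-.86]);print(z,x[:2].round(4),np.degrees(x[2]).round(1),r.round(1))
"
```

```text
0.165 [ 0.5518 -0.1876] -49.0 [ 1.2  0.3 -0.1 -1.6  0.1  1.  -1.2 -0.2]
0.165 [ 0.5507 -0.1874] -49.9 [-1.8  0.  -0.4  1.6  0.4 -1.4  2.5 -0.2]
0.165 [ 0.5512 -0.1874] -49.4 [ 1.2  0.7 -0.1 -1.3 -0.1  1.3 -1.3  0.  -1.8  0.4 -0.4  2.   0.2 -1.2
  2.3 -0. ]
0.17 [ 0.5505 -0.1862] -49.0 [ 1.3  0.2 -0.1 -1.7  0.1  1.1 -1.2 -0.1]
0.17 [ 0.5539 -0.1852] -49.8 [-1.9  0.1 -0.6  1.8  0.5 -1.5  2.7 -0.3]
0.17 [ 0.5517 -0.186 ] -49.0 [ 1.1 -0.5 -0.3 -2.4 -0.1  0.4 -1.4 -0.8 -2.  -0.8 -0.5  0.7  0.  -2.7
  2.3 -1.6]
0.175 [ 0.5492 -0.1848] -49.0 [ 1.4  0.2 -0.  -1.8  0.   1.2 -1.3 -0.1]
0.175 [ 0.5572 -0.183 ] -49.8 [-2.1  0.1 -0.7  1.9  0.6 -1.6  2.8 -0.4]
0.175 [ 0.5522 -0.1844] -47.7 [ 0.9 -1.8 -0.7 -3.7  0.1 -0.2 -1.4 -1.3 -2.1 -1.9 -0.4 -0.4 -0.3 -4.5
  2.2 -3.5]
```

The lid is within about 3 mm of the pail's axis, fully down, and turned 89–90°. The brass lid (321,288) and the knob lid (330,205) are at their original pixels. The arm is clear of everything, so I'm handing in.

```bash
python3 -c "
from station import bot,hand_in
s=bot.read_state();print(s['ft_force'].round(1),abs(s['qvel']).max().round(2))
print(hand_in())"
```

```text
[-0.4 -0.1 -0.6] 0.27
the job is handed in; nothing more can be done
None
```

The serving pail is closed with its own silver lid, locked by a quarter turn clockwise, and I've handed the job in at about 15 s of the 48 s allowed. `hand_in()` gives no verdict, so what follows is from my own last checks.

I gripped the lid by its wooden bar and lowered it through the slots. It touched the seat at the expected height. I then turned it and let go, and the gripper was about 0.2 m to the side of the pail and clear of it at hand-in.

- **Position:** the lid fits in the camera images to within about 3 mm of the pail's axis (limit 12 mm), and at seated height.
- **Turn:** it sits about 89.5° from the slot direction, and the lugs are out of sight under the flange.
- **Other lids:** the brass and knob lids looked to be in the same place as at the start.

One small disagreement: after release the bar looked about 3 px off my prediction. Refitting each camera on its own gave positions up to 4 mm apart, which is about the calibration error plus a small shift on release. I did not measure the lid's tilt separately, but it looked level in both pictures.

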